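# Refit the bulbs of a rear lamp

### The job

First take the blown, blackened bulb out of the lamp carrier and put it in the blue scrap tray. Then fit each new bulb upright, plug down on the floor of the socket whose collar has the bulb's colour (red, amber, white). Set the bulbs down rather than dropping them, and leave the vent cover and the screwdriver where they lie.

Things in the scene. Friction and masses are not known exactly. Their poses are not given: they have to be found in the camera images.
- red_bulb: New bulb: upright, rigid, 62 mm tall, about 50 g: a grey round plug 32 mm across and 18 mm high, above it a red glass, a cylinder 26 mm across from 18 to 50 mm height (grip here), then a dome. Origin: centre of the plug's underside, z up. Stands on the bench in front of the lamp carrier.
- amber_bulb: New bulb: upright, rigid, 62 mm tall, about 50 g: a grey round plug 32 mm across and 18 mm high, above it an amber (orange) glass, a cylinder 26 mm across from 18 to 50 mm height (grip here), then a dome. Origin: centre of the plug's underside, z up. Stands on the bench in front of the lamp carrier.
- white_bulb: New bulb: upright, rigid, 62 mm tall, about 50 g: a grey round plug 32 mm across and 18 mm high, above it a white glass, a cylinder 26 mm across from 18 to 50 mm height (grip here), then a dome. Origin: centre of the plug's underside, z up. Stands on the bench in front of the lamp carrier.
- blown_bulb: Blown bulb: upright, rigid, 62 mm tall, about 50 g: a grey round plug 32 mm across and 18 mm high, above it a blackened glass, a cylinder 26 mm across from 18 to 50 mm height (grip here), then a dome. Origin: centre of the plug's underside, z up. Same shape as the new ones. At the start it stands in one of the three sockets.
- red_socket: Socket with a red collar, fixed on the flat dark grey lamp carrier (10 mm thick, 105 x 360 mm, three sockets 100 mm apart): a round well 48 mm across inside, 68 mm outside, its flat floor 2 mm and its rim 14 mm above its origin. Origin: centre of its underside, 10 mm above the bench; z up.
- amber_socket: Socket with an amber collar, fixed on the flat dark grey lamp carrier (10 mm thick, 105 x 360 mm, three sockets 100 mm apart): a round well 48 mm across inside, 68 mm outside, its flat floor 2 mm and its rim 14 mm above its origin. Origin: centre of its underside, 10 mm above the bench; z up.
- white_socket: Socket with a white collar, fixed on the flat dark grey lamp carrier (10 mm thick, 105 x 360 mm, three sockets 100 mm apart): a round well 48 mm across inside, 68 mm outside, its flat floor 2 mm and its rim 14 mm above its origin. Origin: centre of its underside, 10 mm above the bench; z up.
- scrap_tray: Scrap tray, blue, open, fixed on the bench, 100 x 100 mm and 22 mm high, walls and floor 4 mm thick. Origin: centre of its underside; x and y along its sides.
- vent_cover: Bystander: black slotted vent cover lying flat, 110 x 150 mm, 11 mm high, loose. Origin: centre of its underside.
- screwdriver: Bystander: screwdriver with a red handle lying on the bench, about 200 mm long, loose. Origin: under its middle; x along it, handle to -x.
Things that resemble listed ones, but are neither listed nor needed, are in the scene too. Leave any brown or purple look-alike of the red_bulb alone.

How it is judged (in metres and radians):
On the way, in this order (a step that is already met when the one before it is completed fails the run):
1. the blown bulb lies or stands in the scrap tray, released (x of blown_bulb in the frame of scrap_tray between -0.047 and 0.047 m and y of blown_bulb in the frame of scrap_tray between -0.047 and 0.047 m and height (world z) of blown_bulb below 0.024 m and linear speed of blown_bulb below 0.03 m/s and contact force between the fingers and blown_bulb below 0.05 N), for 0.2 s.
2. a first new bulb is fitted in the socket of its colour (((horizontal distance between red_bulb and red_socket below 0.011 m and z of red_bulb in the frame of red_socket below 0.006 m and angle between red_bulb's own z axis and vertical below 0.15 rad and linear speed of red_bulb below 0.03 m/s and contact force between the fingers and red_bulb below 0.05 N) or (horizontal distance between amber_bulb and amber_socket below 0.011 m and z of amber_bulb in the frame of amber_socket below 0.006 m and angle between amber_bulb's own z axis and vertical below 0.15 rad and linear speed of amber_bulb below 0.03 m/s and contact force between the fingers and amber_bulb below 0.05 N) or (horizontal distance between white_bulb and white_socket below 0.011 m and z of white_bulb in the frame of white_socket below 0.006 m and angle between white_bulb's own z axis and vertical below 0.15 rad and linear speed of white_bulb below 0.03 m/s and contact force between the fingers and white_bulb below 0.05 N))), for 0.2 s.
3. all three new bulbs are fitted in the sockets of their colours (horizontal distance between red_bulb and red_socket below 0.011 m and z of red_bulb in the frame of red_socket below 0.006 m and angle between each of red_bulb, amber_bulb, white_bulb's own z axis and vertical below 0.15 rad and linear speed of each of red_bulb, amber_bulb, white_bulb below 0.03 m/s and contact force between the fingers and red_bulb below 0.05 N and horizontal distance between amber_bulb and amber_socket below 0.011 m and z of amber_bulb in the frame of amber_socket below 0.006 m and contact force between the fingers and amber_bulb below 0.05 N and horizontal distance between white_bulb and white_socket below 0.011 m and z of white_bulb in the frame of white_socket below 0.006 m and contact force between the fingers and white_bulb below 0.05 N), for 0.2 s.
At the end, for the whole second after the job is handed in: The blown bulb is in the scrap tray (its plug between the walls, below 24 mm), and each new bulb stands in the socket of its own colour: within 11 mm of the socket's centre, plug down on the well's floor (within 4 mm), upright within 0.15 rad; all released and at rest (all of step 1 and all of step 3); the robot touches nothing.
It fails at once if a bulb is dropped (falls free faster than 0.8 m/s, from some 30 mm) ((linear speed of red_bulb above 0.8 m/s and contact force between the fingers and red_bulb below 0.05 N) or (linear speed of amber_bulb above 0.8 m/s and contact force between the fingers and amber_bulb below 0.05 N) or (linear speed of white_bulb above 0.8 m/s and contact force between the fingers and white_bulb below 0.05 N) or (linear speed of blown_bulb above 0.8 m/s and contact force between the fingers and blown_bulb below 0.05 N)).
It fails at once if the vent cover is moved by more than 25 mm (distance of vent_cover from where it was at the start of the episode above 0.025 m).
It fails at once if the screwdriver is moved by more than 25 mm (distance of screwdriver from where it was at the start of the episode above 0.025 m).
It also fails if it takes over 106 s, if anything falls off the work surface, if the arm or the gripper's body presses on something with over 40 N, if the wrist force passes 120 N, or if a joint passes its speed limit or range.

### The arm

A 6-joint arm with a two-finger parallel gripper is mounted at the origin on the work surface. World frame = base frame: x ahead of the robot, y to its left, z up, the work surface at z = 0. Lengths are in mm, angles in rad, forces in N, time in s.
With the tool pointing down it reaches from about 300 to 850 mm from the base axis. Payload 5.4 kg.
Tool frame: the origin (TCP) lies midway between the tips of the shut fingers; the grasp point (between the pads) lies 19 mm behind it; z points along the fingers, y is the line along which they close (so a half turn about z gives the same grasp; the last joint's range is limited). The gripper opens to 85 mm and grips with 20 to 120 N. Pads are 22 mm wide; open, the fingers measure 114 mm over their backs; the gripper's body (76 mm by 85 mm) begins 54 mm behind the grasp point. The pads swing forward as they close: fully open they stand 13 mm farther back than shut.
Start: joints at [-1.551, 0.158, 1.597, -0, 1.386, -0.21], TCP at [130.952, -559.873, 231.299] pointing down, gripper open.
Joint ranges: [-2.91, 2.91], [-0.94, 2.29], [0.18, 2.7], [-1.29, 4.43], [0.17, 2.64], [-3, 3]. Speed limits (rad/s): [2.57, 2.57, 3.14, 3.14, 3.14, 3.14].

### API

Orientations are given as a 3x3 rotation matrix whose columns are the frame's x, y, z axes.
In Python, from rig import arm gives the robot as it stands.
- The arm moves only by the tool arm_command, never from a script. Its argument "plan" is a list that holds one entry, the list of rows, each a list of 5 numbers: the shift along the world's x, y, z scaled (see below), then the turn about the world's z scaled (see below), then the opening, from 0 (shut) to 1 (fully open). In form: [[[tx, ty, tz, spin, gripper], ...]]. A call has 1 to 10 rows; each row is the pose to reach, as a shift and turn from the pose commanded when the call began; what a row does not reach only later rows make up. The controller multiplies each number of a shift by 0.3 m and each number of a turn by 60 degrees. A row lasts 1/12 s, in which the tool goes at most 41.7 mm and 7.16 degrees, less where a joint would pass 70% of its speed; a pose out of reach is approached as far as the arm can. A call with a number of a shift or a turn outside -1 to 1 is refused whole. A call with a gripper value outside its range is refused whole. The fingers move at their own pace and stop on an object; "force" is the grip in N (left out, the last holds). Time passes only in rows, so rows that repeat a pose let the fingers close. It gives the time, the measured TCP pose, the force, the opening and the grip force at its end, in the units of the state.
- arm.state(): the state, without advancing time (a new reading comes with each control period).
- arm.camera(name): name is "side" or "top"; returns the picture (384x512x3 uint8, blue, green, red); there is no depth.
- arm.get_calibration(name): a dict with "fovy" (degrees; the focal length in pixels is half the picture's height over the tangent of half this angle, whatever the lens; pixels are square), "cx", "cy" (the principal point, pixels), "k1" (the pictures are not rectified: a ray, as slopes to the right and down, at radius r is drawn at 1 + k1 r^2 times it, then the intrinsics apply), "rvec" (rotation vector, rad) and "tvec" (3), from world to camera coordinates, as OpenCV has them. Camera axes: x right, y down, z forward; pixel columns grow to the right and rows downward; lengths in mm; the calibration is good to about 2 mm. A picture is of the moment at which its call begins. get_calibration takes no time and is no camera call.
- arm.finish_job(): hands the job in; it is judged then, once.
The state is a dict: "time_s": time; "joint_positions": joint angles; "joint_vel": joint speeds; "effort": joint torques, N m; "tool_pos": TCP position; "eef_rot": TCP orientation; "contact_force": force on the tool from outside, world axes, zero at the start; "torque": the same for the moment, N m; "gripper_width": opening from 0.0 (shut) to 1.0 (fully open); "grasp_force": force on a finger pad.
Only numpy, scipy, OpenCV 4.12 (cv2) and the standard library are available. Lean on these libraries where they do the work, as an engineer would, in place of code of your own. Each camera call takes 0.05 s, during which the arm holds its last target. There are 200 camera calls.

## Working session

There is one attempt and no reset: what is moved stays moved. The work goes in short steps, Python scripts to look and compute and a tool call to move; the robot and the scene stay as the last step left them, time stands still between calls to the robot, and variables do not carry over. Pictures are saved under pics/ and viewed, at most 14 in all, crops included, and the job is handed in when it is done.

Besides the shell and the picture viewer there is one more tool, called after "Request:" by a JSON object that holds its "name" and its "arguments", one argument or row to a line. arm_command: Moves the arm, as the interface text tells. Its arguments: {"type":"object","properties":{"plan":{"type":"array"},"force":{"type":"number"}},"required":["plan"]}

```bash
mkdir -p pics
cat > h.py <<'E'
import numpy as np, cv2
from rig import arm
def cal(n):
    c=arm.get_calibration(n); f=192/np.tan(np.radians(c["fovy"])/2)
    R=cv2.Rodrigues(np.array(c["rvec"],float))[0]; t=np.array(c["tvec"],float).ravel()
    return c,f,R,t
def ray(n,u,v):
    c,f,R,t=cal(n); K=np.array([[f,0,c["cx"]],[0,f,c["cy"]],[0,0,1.]])
    p=cv2.undistortPoints(np.array([[[u,v]]],float),K,np.array([c["k1"],0,0,0,0]))[0,0]
    return -R.T@t, R.T@np.array([p[0],p[1],1.])
def onz(n,u,v,z):
    o,d=ray(n,u,v); return o+d*(z-o[2])/d[2]
def proj(n,P):
    c,f,R,t=cal(n); q=R@np.array(P,float)+t; a=q[:2]/q[2]; a=a*(1+c["k1"]*(a@a)); return a*f+[c["cx"],c["cy"]]
E
python3 - <<'E'
from h import *
for n in("top","side"):
    im=arm.camera(n); cv2.imwrite(f"pics/{n}0.png",im); cv2.imwrite(f"pics/{n}0x.png",cv2.resize(im,(768,576),interpolation=cv2.INTER_CUBIC))
    c,f,R,t=cal(n); print(n,c,(-R.T@t).round(),R.round(2).tolist())
print(arm.state())
E
```

```text
top {'fovy': 44.07707597722632, 'cx': 253.30758274020673, 'cy': 187.55598718438398, 'k1': -0.1960204888819276, 'rvec': array([ 2.17164208, -2.03263116,  0.22663921]), 'tvec': array([ -21.17054203,  549.49680398, 1205.49575794])} [ 274.   -0. 1296.] [[0.07, -1.0, 0.0], [-0.97, -0.06, -0.22], [0.22, 0.01, -0.98]]
side {'fovy': 48.2701507264265, 'cx': 255.1402568666132, 'cy': 191.20297111143296, 'k1': -0.09617878846805869, 'rvec': array([ 0.77883092, -2.52843516,  1.18177541]), 'tvec': array([437.63954678, 212.6760189 , 860.70299736])} [ 72. 680. 714.] [[-0.83, -0.56, 0.01], [-0.36, 0.53, -0.77], [0.43, -0.64, -0.64]]
{'time_s': 0.1, 'joint_positions': array([-1.55111645e+00,  1.58972432e-01,  1.59813443e+00, -8.64242498e-06,
        1.38623624e+00, -2.10070445e-01]), 'joint_vel': array([ 0.00152976, -0.00357718, -0.00160469,  0.00025146, -0.00056604,
       -0.00061535]), 'effort': array([-6.72031474e-04, -3.96990037e+01, -3.32338822e+01, -3.97973909e-04,
        4.15590563e-03, -1.06458083e-05]), 'tool_pos': array([ 130.92934368, -559.31736351,  230.408931  ]), 'eef_rot': array([[ 9.73722931e-01,  2.27735925e-01, -4.29403599e-05],
       [ 2.27735650e-01, -9.73721424e-01,  1.74994089e-03],
       [ 3.56712460e-04, -1.71373663e-03, -9.99998468e-01]]), 'contact_force': array([0.55148871, 0.03246066, 0.28361709]), 'torque': array([ 0.03852444,  0.01907813, -0.02138442]), 'grasp_force': 0.0, 'gripper_width': 0.99989434356064}
```

View pics/top0x.png

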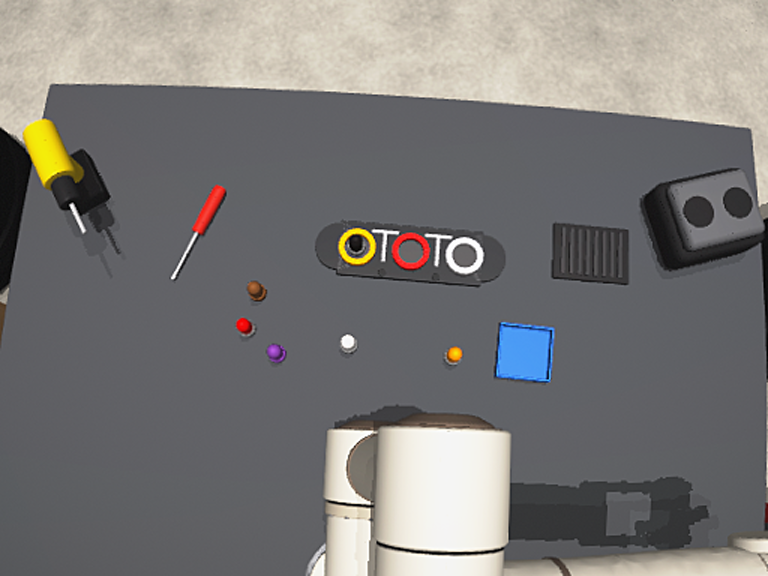

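View pics/side0x.png

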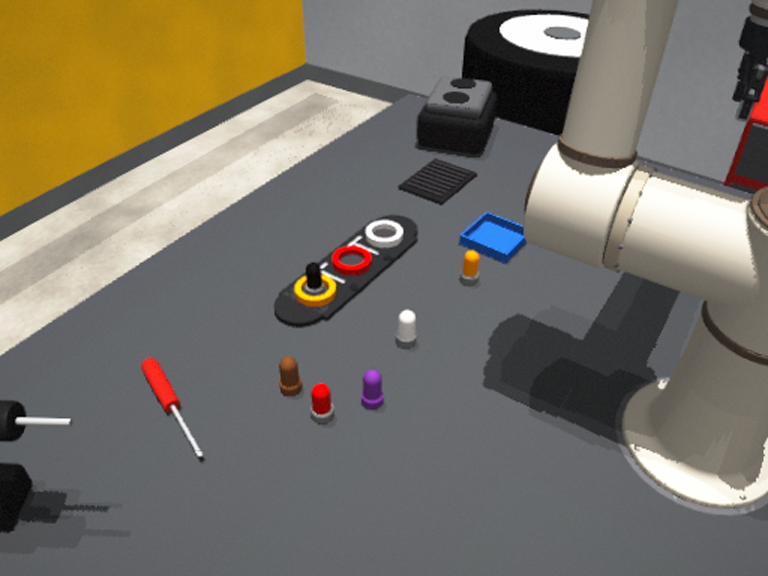

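The top view (768 px wide) shows the blown bulb in the amber socket (357,245), with the red socket at (411,251) and the white socket at (465,256). The scrap tray is at (525,351), the vent cover at (590,253) and the screwdriver at (200,230).

Candidates for red_bulb, in top-view pixels: red glass (245,327), brown (256,290) and purple (276,352). The one at (245,327) fits because its glass is red and its plug is grey. The white bulb is at (348,343) and the amber one at (455,355). I'll measure these and confirm with a crop.

```bash
cat > meas.py <<'E'
from h import *
from scipy.optimize import least_squares
def blobs(im,lo,hi,mn=25):
    m=cv2.inRange(cv2.cvtColor(im,cv2.COLOR_BGR2HSV),lo,hi)
    n,l,s,c=cv2.connectedComponentsWithStats(m)
    return [(l==i).astype(np.uint8) for i in range(1,n) if s[i,4]>=mn]
def tri(a,b):
    o1,d1=ray("top",*a);o2,d2=ray("side",*b)
    d1/=np.linalg.norm(d1);d2/=np.linalg.norm(d2)
    s=np.linalg.lstsq(np.c_[d1,-d2],o2-o1,rcond=None)[0]
    p,q=o1+s[0]*d1,o2+s[1]*d2; return (p+q)/2,np.linalg.norm(p-q)
C=dict(red=((0,150,60),(6,255,255)),amber=((10,150,90),(32,255,255)),white=((0,0,165),(180,40,255)),blue=((100,150,60),(125,255,255)))
E
python3 - <<'E'
from meas import *
for n in("top","side"):
    im=cv2.imread(f"pics/{n}0.png")
    for k,(lo,hi) in C.items():
        for m in blobs(im,lo,hi):
            c=max(cv2.findContours(m,cv2.RETR_EXTERNAL,cv2.CHAIN_APPROX_NONE)[0],key=len)
            x,y,w,h=cv2.boundingRect(c)
            if max(w,h)>90 or y<100: continue
            mo=cv2.moments(c); cc=np.array([mo["m10"],mo["m01"]])/mo["m00"]
            e=cv2.fitEllipse(c)
            print(n,k,(x,y,w,h),int(m.sum()),"cen",cc.round(1),"ell",np.round(e[0],1),np.round(e[1],1),"z24",onz(n,*e[0],24)[:2].round(1),"z38",onz(n,*cc,38)[:2].round(1),"z22",onz(n,*cc,22)[:2].round(1))
    
a=cv2.imread("pics/side0.png")[140:300,110:330]; cv2.imwrite("pics/crop1.png",cv2.resize(a,None,fx=3.5,fy=3.5,interpolation=cv2.INTER_CUBIC))
E
```

```text
top red (128, 123, 22, 33) 288 cen [139.1 139. ] ell [139.2 138.9] [ 8.6 41.5] z24 [678.  349.7] z38 [673.3 346. ] z22 [678.3 350.4]
top red (261, 155, 26, 25) 275 cen [273.3 167. ] ell [273.3 167. ] [23.9 24.1] z24 [619.8 -35.9] z38 [616.  -35.6] z22 [620.3 -36. ]
top red (158, 212, 10, 11) 76 cen [162.3 216.8] ell [162.3 216.8] [ 8.3 10.1] z24 [459.7 258.4] z38 [457.7 255.5] z22 [460.1 258.8]
top amber (226, 152, 25, 25) 288 cen [237.7 164.1] ell [237.7 164.1] [24.  24.4] z24 [621.7  63.3] z38 [617.9  62.6] z22 [622.3  63.4]
top amber (165, 188, 8, 8) 52 cen [168.7 191.4] ell [168.7 191.4] [7.  7.6] z24 [531.5 247.8] z38 [528.7 245. ] z22 [531.9 248.1]
top amber (298, 231, 10, 10) 79 cen [302.5 235.7] ell [302.5 235.7] [8.5 9.9] z24 [ 433.7 -125.5] z38 [ 432.  -124.1] z22 [ 434.  -125.7]
top white (47, 136, 10, 19) 52 cen [ 51.6 145.4] ell [ 51.7 145.5] [ 2.3 22.2] z24 [644.2 611.5] z38 [640.6 605.1] z22 [645.3 612.8]
top white (248, 153, 18, 21) 82 cen [256.  159.9] ell [258.1 162.1] [17.6 27.5] z24 [631.2   7.1] z38 [633.   13.2] z22 [637.6  13.4]
top white (114, 155, 18, 31) 61 
[... 3268 characters left out ...]
 [271.2 210.8] ell [271.2 210.8] [ 9.  10.3] z24 [458.4  35.9] z38 [450.5  49. ] z22 [459.5  34. ]
side white (439, 253, 6, 6) 26 cen [441.3 255.6] ell [441.3 255.5] [4.5 6.1] z24 [ 75.5 -51.4] z38 [ 75.4 -36.3] z22 [ 75.5 -53.3]
side white (114, 270, 21, 34) 113 cen [124.3 287.3] ell [124.9 288.3] [ 2.9 44.5] z24 [575.7 393. ] z38 [568.2 397.8] z22 [579.9 391.1]
side white (11, 278, 36, 5) 136 cen [ 28.2 279.9] ell [ 28.1 279.9] [ 3.3 54.5] z24 [756.3 496.7] z38 [742.1 500.3] z22 [758. 496.]
side blue (306, 141, 45, 34) 940 cen [329.1 157.7] ell [328.9 157.7] [28.5 42. ] z24 [ 442.8 -238.3] z38 [ 434.9 -220. ] z22 [ 443.5 -241.3]<stdin>:9: RuntimeWarning: invalid value encountered in divide
```

View pics/crop1.png

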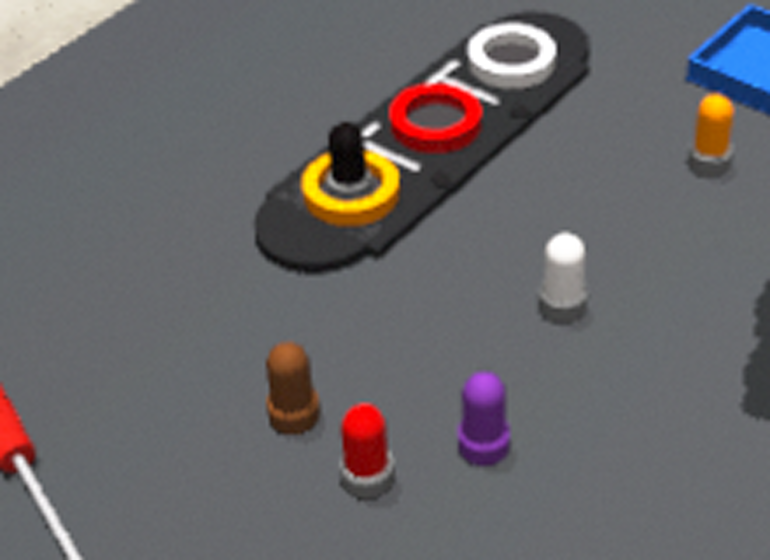

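The crop confirms the red bulb at (365,445), with red glass and a grey plug; brown and purple have coloured plugs and stay put. The blackened bulb stands in the amber socket at (347,165). Next I triangulate the bulbs.

Run:
```python
from meas import *
T=cv2.imread("pics/top0.png");S=cv2.imread("pics/side0.png")
def cen(im,box,f):
    x0,y0,x1,y1=box; m=f(im[y0:y1,x0:x1].astype(int)).astype(np.uint8)
    n,l,s,c=cv2.connectedComponentsWithStats(m); i=1+np.argmax(s[1:,4]); return c[i]+[x0,y0], s[i]
blk=lambda a:a.max(2)<45
wht=lambda a:(a.min(2)>125)
r={}
print(cen(T,(229,154,247,172),blk),cen(S,(200,172,220,190),blk)); print(cen(T,(222,218,242,238),wht),cen(S,(262,203,282,226),wht))
r["blown"]=(cen(T,(229,154,247,172),blk)[0],cen(S,(200,172,220,190),blk)[0])
r["white"]=(cen(T,(222,218,242,238),wht)[0],cen(S,(262,203,282,226),wht)[0])
r["red"]=((162.3,216.8),(213.6,264.5)); r["amber"]=((302.5,235.7),(313.5,175.3))
for k,(a,b) in r.items():
    p,e=tri(a,b); print(k,p.round(1),round(e,1))
p,e=tri((349.6,234.6),(329.1,157.7));print("tray",p.round(1),e.round(1))
m=blobs(T,*C["blue"],500)[0]; r=cv2.minAreaRect(cv2.findNonZero(m)); print(r,[onz("top",*q,22).round() for q in cv2.boxPoints(r)])
```

```text
(array([236.66233766, 161.81818182]), array([ 4,  3,  9, 11, 77], dtype=int32)) (array([208.56451613, 182.50806452]), array([  4,   3,  10,  15, 124], dtype=int32))
(array([231.61111111, 227.98888889]), array([ 5,  5, 11, 12, 90], dtype=int32)) (array([271.0199005, 216.0199005]), array([  3,   3,  12,  20, 201], dtype=int32))
blown [620.4  65.7  55.9] 2.8
white [440.2  65.9  40.1] 0.1
red [457.5 254.8  42.4] 1.0
amber [ 431.8 -124.    40.2] 0.0
tray [ 447.6 -256.1   11.2] 3.0
((349.6912536621094, 234.60211181640625), (36.60862350463867, 37.40570068359375), 4.899092197418213) [array([ 395., -202.,   22.]), array([ 498., -207.,   22.]), array([ 495., -309.,   22.]), array([ 392., -302.,   22.])]
```

Request:
{"name": "arm_command", "arguments": {
  "plan": [
    [[0.4,0.5,-0.1,0,0.7],[0.8,0.95,-0.2,0,0.7],[0.8,0.95,-0.2,0,0.7],[0.8,0.95,-0.2,0,0.7],[0.8,0.95,-0.2,0,0.7],[0.8,0.95,-0.2,0,0.7],[0.8,0.95,-0.2,0,0.7],[0.8,0.95,-0.2,0,0.7],[0.8,0.95,-0.2,0,0.7],[0.8,0.95,-0.2,0,0.7]]
  ],
  "force": 30
}}

```text
time_s: 0.93
tool_pos: [373.2, -268.8, 169.4]
eef_rot: [[0.972, 0.234, -0.001], [0.234, -0.972, 0.005], [0.001, -0.005, -1.0]]
contact_force: [0.2, -0.0, -0.0]
gripper_width: 0.699
grasp_force: 0.0
```

Request:
{"name": "arm_command", "arguments": {
  "plan": [
    [[0.4,0.5,-0.1,0,0.7],[0.8,1.0,-0.2,0,0.7],[0.8,1.0,-0.2,0,0.7],[0.8,1.0,-0.2,0,0.7],[0.8,1.0,-0.2,0,0.7],[0.8,1.0,-0.2,0,0.7],[0.8,1.0,-0.2,0,0.7],[0.8,1.0,-0.2,0,0.7],[0.8,1.0,-0.2,0,0.7],[0.8,1.0,-0.2,0,0.7]]
  ]
}}

```text
time_s: 1.77
tool_pos: [612.4, 29.1, 109.8]
eef_rot: [[0.973, 0.231, -0.0], [0.231, -0.973, 0.002], [-0.0, -0.002, -1.0]]
contact_force: [0.3, 0.1, 1.4]
gripper_width: 0.702
grasp_force: 0.0
```

Request:
{"name": "arm_command", "arguments": {
  "plan": [
    [[0.032,0.13,0,0,0.7],[0.032,0.13,0,0,0.7],[0.032,0.13,0,0,0.7],[0.032,0.13,0,0,0.7],[0.032,0.13,0,0,0.7],[0.032,0.13,0,0,0.7],[0.032,0.13,0,0,0.7]]
  ]
}}

```text
time_s: 2.35
tool_pos: [620.4, 63.0, 111.4]
eef_rot: [[0.974, 0.226, 0.0], [0.226, -0.974, -0.0], [0.0, 0.0, -1.0]]
contact_force: [0.0, -0.2, 0.5]
gripper_width: 0.702
grasp_force: 0.0
```

Run:
```python
from h import *
s=arm.state(); print(s["time_s"],s["tool_pos"],s["joint_positions"])
a=arm.camera("side")[100:240,130:300]; b=arm.camera("top")[100:240,150:320]
cv2.imwrite("pics/p2.png",cv2.resize(np.hstack([a,b]),None,fx=2.3,fy=2.3,interpolation=cv2.INTER_CUBIC))
```

```text
2.35 [620.42856812  63.01750946 111.42129818] [-9.22181479e-02  3.93603059e-01  1.55837914e+00 -5.83585005e-05
  1.18958552e+00  1.25040627e+00]
```

View pics/p2.png

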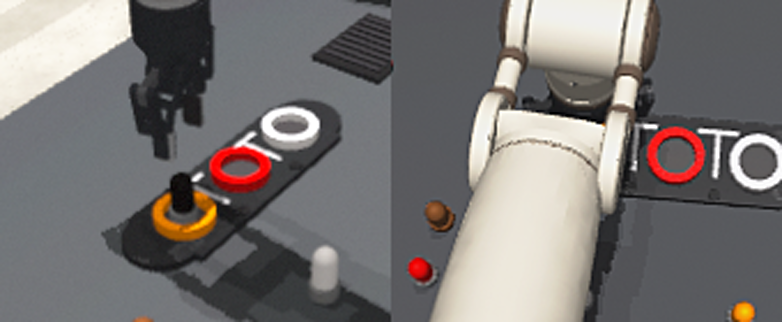

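Side crop: the open fingers (about 165,130) hang over the blown bulb (182,190), and the measured TCP matches the command. Descending and gripping.

Request:
{"name": "arm_command", "arguments": {
  "plan": [
    [[0,0.002,-0.08,0,0.7],[0,0.002,-0.16,0,0.7],[0,0.002,-0.22,0,0.7],[0,0.002,-0.26,0,0.7],[0,0.002,-0.26,0,0.7],[0,0.002,-0.26,0,0.7],[0,0.002,-0.26,0,0],[0,0.002,-0.26,0,0],[0,0.002,-0.26,0,0],[0,0.002,-0.26,0,0]]
  ],
  "force": 30
}}

```text
time_s: 3.28
tool_pos: [621.8, 64.6, 35.0]
eef_rot: [[0.974, 0.228, 0.003], [0.228, -0.974, -0.0], [0.003, 0.001, -1.0]]
contact_force: [0.2, 0.3, 3.6]
gripper_width: 0.293
grasp_force: 29.8
```

Request:
{"name": "arm_command", "arguments": {
  "plan": [
    [[0,0,0,0,0],[0,0,0,0,0],[0,0,0,0,0],[0,0,0,0,0],[0,0,0,0,0],[0,0,0,0,0],[0,0,0.02,0,0],[0,0,0.04,0,0],[0,0,0.04,0,0]]
  ]
}}

```text
time_s: 4.03
tool_pos: [621.4, 64.7, 46.8]
eef_rot: [[0.974, 0.228, 0.002], [0.228, -0.974, -0.0], [0.002, 0.001, -1.0]]
contact_force: [0.4, -0.0, -0.5]
gripper_width: 0.294
grasp_force: 29.6
```

Request:
{"name": "arm_command", "arguments": {
  "plan": [
    [[0,0,0.1,0,0],[0,0,0.2,0,0],[0,0,0.3,0,0],[-0.1,-0.2,0.3,0,0],[-0.2,-0.33,0.3,0,0],[-0.28,-0.45,0.3,0,0],[-0.35,-0.56,0.3,0,0],[-0.4,-0.66,0.3,0,0],[-0.45,-0.76,0.3,0,0],[-0.45,-0.76,0.3,0,0]]
  ]
}}

```text
time_s: 4.87
tool_pos: [483.2, -166.9, 135.4]
eef_rot: [[0.974, 0.225, -0.001], [0.225, -0.974, -0.002], [-0.001, 0.001, -1.0]]
contact_force: [-0.7, 0.6, -0.1]
gripper_width: 0.297
grasp_force: 29.7
```

Request:
{"name": "arm_command", "arguments": {
  "plan": [
    [[-0.07,-0.15,0,0,0],[-0.133,-0.305,0,0,0],[-0.133,-0.305,0,0,0],[-0.133,-0.305,0,0,0],[-0.133,-0.305,-0.1,0,0],[-0.133,-0.305,-0.2,0,0],[-0.133,-0.305,-0.25,0,0],[-0.133,-0.305,-0.3,0,0],[-0.133,-0.305,-0.3,0,0],[-0.133,-0.305,-0.3,0,0]]
  ]
}}

```text
time_s: 5.7
tool_pos: [445.4, -253.5, 44.8]
eef_rot: [[0.974, 0.229, -0.001], [0.229, -0.974, 0.002], [-0.001, -0.002, -1.0]]
contact_force: [0.6, -0.0, -0.5]
gripper_width: 0.295
grasp_force: 29.7
```

Run:
```python
from h import *
s=arm.state(); print(s["time_s"],s["tool_pos"],s["contact_force"],s["gripper_width"],s["grasp_force"])
a=arm.camera("side")[60:220,230:430]
cv2.imwrite("pics/p3.png",cv2.resize(a,None,fx=3,fy=3,interpolation=cv2.INTER_CUBIC))
```

```text
5.7 [ 445.40230263 -253.5197023    44.754509  ] [ 0.56934019 -0.01646665 -0.45233489] 0.2954239630174312 29.747403711662628
```

View pics/p3.png

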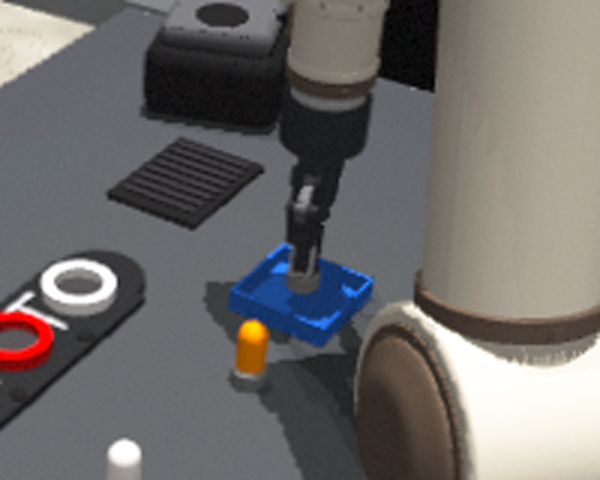

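The bulb hangs over the tray centre, plug at (303,283). Lowering it.

Request:
{"name": "arm_command", "arguments": {
  "plan": [
    [[0,0,-0.02,0,0],[0,0,-0.04,0,0],[0,0,-0.05,0,0],[0,0,-0.055,0,0],[0,0,-0.055,0,0],[0,0,-0.055,0,0]]
  ]
}}

```text
time_s: 6.25
tool_pos: [445.6, -254.8, 28.8]
eef_rot: [[0.974, 0.228, -0.0], [0.228, -0.974, 0.0], [-0.0, -0.0, -1.0]]
contact_force: [-0.0, -1.3, 0.5]
gripper_width: 0.292
grasp_force: 29.8
```

Request:
{"name": "arm_command", "arguments": {
  "plan": [
    [[0,0,-0.003,0,0],[0,0,-0.003,0,0],[0,0,-0.003,0,0.4],[0,0,-0.003,0,0.6],[0,0,-0.003,0,0.6],[0,0,0,0,0.6],[0,0,0.06,0,0.6],[0,0,0.15,0,0.6],[0,0,0.26,0,0.6],[0,0,0.26,0,0.6]]
  ]
}}

```text
time_s: 7.08
tool_pos: [449.1, -257.8, 113.4]
eef_rot: [[0.974, 0.228, 0.008], [0.228, -0.974, -0.008], [0.006, 0.01, -1.0]]
contact_force: [0.7, 0.0, 0.6]
gripper_width: 0.603
grasp_force: 0.0
```

Request:
{"name": "arm_command", "arguments": {
  "plan": [
    [[0,0.15,0.04,0,0.7],[-0.02,0.25,0.04,0,0.7],[-0.045,0.35,0.04,0,0.7],[-0.045,0.436,0.04,0,0.7],[-0.045,0.436,0.04,0,0.7],[-0.045,0.436,0.04,0,0.7],[-0.045,0.436,0.04,0,0.7],[-0.045,0.436,0.04,0,0.7]]
  ]
}}

```text
time_s: 7.75
tool_pos: [432.5, -125.0, 119.0]
eef_rot: [[0.974, 0.227, 0.0], [0.227, -0.974, -0.001], [0.0, 0.001, -1.0]]
contact_force: [0.3, 0.3, 0.5]
gripper_width: 0.701
grasp_force: 0.0
```

Run:
```python
from h import *
s=arm.state(); print(s["time_s"],s["tool_pos"],s["contact_force"],s["gripper_width"],s["grasp_force"])
a=arm.camera("side")[60:220,230:430]
cv2.imwrite("pics/p4.png",cv2.resize(a,None,fx=3,fy=3,interpolation=cv2.INTER_CUBIC))
```

```text
7.75 [ 432.47462138 -125.03105655  118.96574835] [0.31711988 0.25830271 0.47922344] 0.7013163596081919 0.0
```

View pics/p4.png

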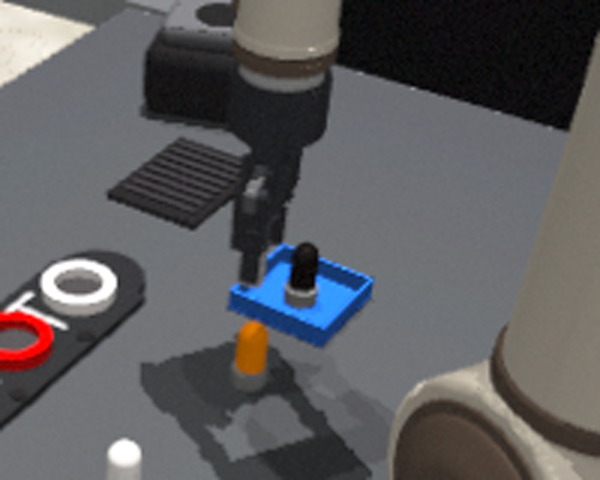

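The blown bulb stands upright in the tray at (303,275). The gripper is above the amber bulb (252,350). Gripping amber.

Request:
{"name": "arm_command", "arguments": {
  "plan": [
    [[0,0,-0.1,0,0.7],[0,0,-0.2,0,0.7],[0,0,-0.27,0,0.7],[0,0,-0.3,0,0.7],[0,0,-0.322,0,0.7],[0,0,-0.322,0,0.7],[0,0,-0.322,0,0],[0,0,-0.322,0,0],[0,0,-0.322,0,0],[0,0,-0.322,0,0]]
  ],
  "force": 30
}}

```text
time_s: 8.63
tool_pos: [433.3, -124.7, 23.6]
eef_rot: [[0.974, 0.228, 0.002], [0.228, -0.974, -0.002], [0.002, 0.002, -1.0]]
contact_force: [-0.4, 0.8, 4.7]
gripper_width: 0.295
grasp_force: 30.1
```

Request:
{"name": "arm_command", "arguments": {
  "plan": [
    [[0,0,0,0,0],[0,0,0,0,0],[0,0,0,0,0],[0,0,0.05,0,0],[0,0,0.15,0,0],[0,0,0.26,0,0],[0,0,0.37,0,0],[0,0,0.37,0,0],[0,0,0.37,0,0]]
  ]
}}

```text
time_s: 9.38
tool_pos: [433.7, -124.8, 135.4]
eef_rot: [[0.974, 0.228, 0.005], [0.228, -0.974, -0.003], [0.004, 0.004, -1.0]]
contact_force: [-0.3, -0.0, -0.7]
gripper_width: 0.294
grasp_force: 29.8
```

Request:
{"name": "arm_command", "arguments": {
  "plan": [
    [[0.1,0.1,0,0,0],[0.2,0.2,0,0,0],[0.3,0.3,0,0,0],[0.4,0.4,0,0,0],[0.5,0.5,0,0,0],[0.6,0.6,0,0,0],[0.63,0.627,0,0,0],[0.63,0.627,0,0,0],[0.63,0.627,0,0,0],[0.63,0.627,0,0,0]]
  ]
}}

```text
time_s: 10.22
tool_pos: [619.7, 63.8, 131.4]
eef_rot: [[0.974, 0.228, -0.004], [0.228, -0.974, -0.0], [-0.003, -0.001, -1.0]]
contact_force: [-0.1, -0.2, -1.6]
gripper_width: 0.293
grasp_force: 29.8
```

Request:
{"name": "arm_command", "arguments": {
  "plan": [
    [[0,0,-0.08,0,0],[0,0,-0.16,0,0],[0,0,-0.22,0,0],[0,0,-0.25,0,0],[0,0,-0.25,0,0],[0,0,-0.25,0,0],[0,0,-0.25,0,0]]
  ]
}}

```text
time_s: 10.8
tool_pos: [622.1, 63.6, 59.8]
eef_rot: [[0.974, 0.227, 0.002], [0.227, -0.974, -0.0], [0.002, 0.001, -1.0]]
contact_force: [-0.4, 0.3, 0.8]
gripper_width: 0.294
grasp_force: 29.8
```

Run:
```python
from h import *
s=arm.state(); print(s["time_s"],s["tool_pos"],s["contact_force"],s["gripper_width"],s["grasp_force"])
a=arm.camera("side")[120:240,160:310]
cv2.imwrite("pics/p5.png",cv2.resize(a,None,fx=4,fy=4,interpolation=cv2.INTER_CUBIC))
```

```text
10.8 [622.09649312  63.64353919  59.78529648] [-0.44923393  0.26821088  0.79245006] 0.2942685518238593 29.82579081566655
```

View pics/p5.png

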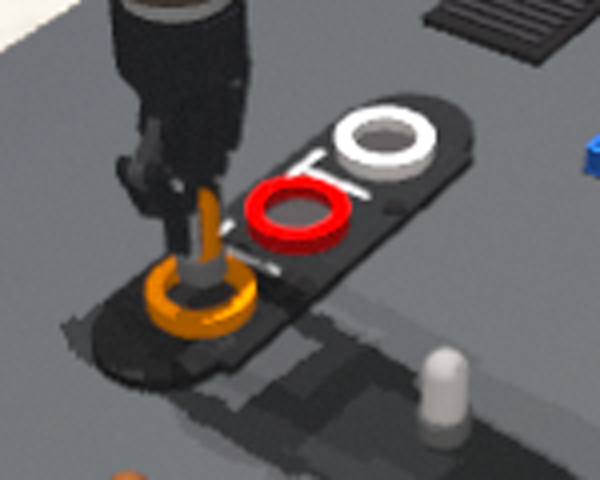

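The plug (202,270) is centred over the amber well (200,293). Lowering and releasing.

Request:
{"name": "arm_command", "arguments": {
  "plan": [
    [[0,0,-0.03,0,0],[0,0,-0.055,0,0],[0,0,-0.07,0,0],[0,0,-0.078,0,0],[0,0,-0.078,0,0],[0,0,-0.078,0,0],[0,0,-0.079,0,0]]
  ]
}}

```text
time_s: 11.43
tool_pos: [621.1, 64.4, 35.5]
eef_rot: [[0.974, 0.228, -0.001], [0.228, -0.974, 0.0], [-0.001, -0.0, -1.0]]
contact_force: [-5.2, 0.9, 10.4]
gripper_width: 0.29
grasp_force: 30.7
```

Request:
{"name": "arm_command", "arguments": {
  "plan": [
    [[0,0,0,0,0.4],[0,0,0,0,0.6],[0,0,0,0,0.6],[0,0,0,0,0.6],[0,0,0.06,0,0.6],[0,0,0.15,0,0.6],[0,0,0.26,0,0.6],[0,0,0.28,0,0.6],[0,0,0.28,0,0.6]]
  ]
}}

```text
time_s: 12.18
tool_pos: [623.6, 63.9, 122.0]
eef_rot: [[0.974, 0.228, 0.007], [0.228, -0.974, -0.001], [0.006, 0.002, -1.0]]
contact_force: [0.0, -0.2, -0.3]
gripper_width: 0.599
grasp_force: 0.0
```

Touched down at about 10 N and released. Next is the white bulb at (440.2, 65.9).

Request:
{"name": "arm_command", "arguments": {
  "plan": [
    [[-0.1,0,0,0,0.7],[-0.22,0,0,0,0.7],[-0.34,0,0,0,0.7],[-0.46,0,0,0,0.7],[-0.55,0.006,0,0,0.7],[-0.603,0.006,0,0,0.7],[-0.603,0.006,0,0,0.7],[-0.603,0.006,0,0,0.7],[-0.603,0.006,0,0,0.7]]
  ]
}}

```text
time_s: 12.93
tool_pos: [441.0, 65.8, 118.2]
eef_rot: [[0.974, 0.228, 0.0], [0.228, -0.974, -0.0], [0.0, 0.0, -1.0]]
contact_force: [0.2, 1.0, 0.3]
gripper_width: 0.701
grasp_force: 0.0
```

Run:
```python
from h import *
s=arm.state(); print(s["time_s"],s["tool_pos"],s["contact_force"],s["gripper_width"],s["grasp_force"])
a=arm.camera("side")[120:240,160:310]
cv2.imwrite("pics/p6.png",cv2.resize(a,None,fx=4,fy=4,interpolation=cv2.INTER_CUBIC))
```

```text
12.9333 [440.98798834  65.78957416 118.2322257 ] [0.18393852 0.97554401 0.30028455] 0.7012537166238714 0.0
```

View pics/p6.png

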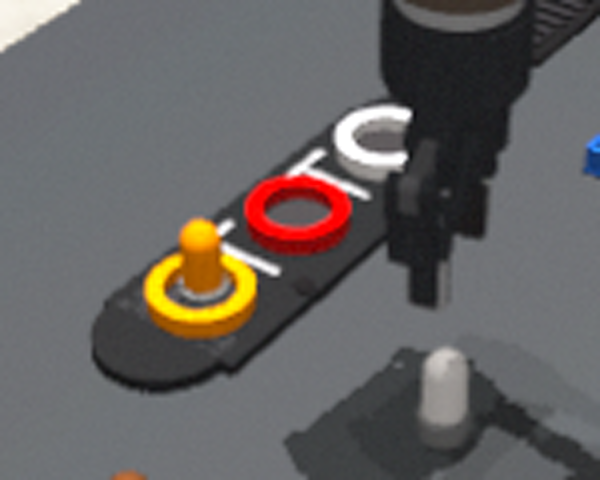

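The amber bulb stands upright and centred in its socket at (202,270). The gripper is above the white bulb (445,390).

Request:
{"name": "arm_command", "arguments": {
  "plan": [
    [[0,0,-0.1,0,0.7],[0,0,-0.2,0,0.7],[0,0,-0.27,0,0.7],[0,0,-0.3,0,0.7],[0,0,-0.32,0,0.7],[0,0,-0.32,0,0.7],[0,0,-0.32,0,0],[0,0,-0.32,0,0],[0,0,-0.32,0,0],[0,0,-0.32,0,0]]
  ],
  "force": 30
}}

```text
time_s: 13.82
tool_pos: [441.7, 65.8, 23.9]
eef_rot: [[0.974, 0.228, 0.003], [0.228, -0.974, -0.0], [0.003, 0.001, -1.0]]
contact_force: [-0.9, 0.6, 3.8]
gripper_width: 0.294
grasp_force: 29.5
```

Request:
{"name": "arm_command", "arguments": {
  "plan": [
    [[0,0,0,0,0],[0,0,0,0,0],[0,0,0,0,0],[0,0,0.05,0,0],[0,0,0.15,0,0],[0,0,0.26,0,0],[0,0,0.37,0,0],[0,0,0.37,0,0],[0,0,0.37,0,0]]
  ]
}}

```text
time_s: 14.57
tool_pos: [442.0, 65.7, 135.8]
eef_rot: [[0.974, 0.228, 0.006], [0.228, -0.974, -0.001], [0.005, 0.002, -1.0]]
contact_force: [-0.5, -0.2, -0.7]
gripper_width: 0.289
grasp_force: 29.7
```

Request:
{"name": "arm_command", "arguments": {
  "plan": [
    [[0.09,-0.1,0,0,0],[0.18,-0.2,0,0,0],[0.27,-0.3,0,0,0],[0.36,-0.4,0,0,0],[0.45,-0.5,0,0,0],[0.53,-0.6,0,0,0],[0.597,-0.675,0,0,0],[0.597,-0.675,0,0,0],[0.597,-0.675,0,0,0],[0.597,-0.675,0,0,0]]
  ]
}}

```text
time_s: 15.4
tool_pos: [618.0, -135.7, 131.5]
eef_rot: [[0.974, 0.228, -0.003], [0.228, -0.974, 0.002], [-0.003, -0.003, -1.0]]
contact_force: [0.1, 0.2, -0.1]
gripper_width: 0.29
grasp_force: 29.8
```

Request:
{"name": "arm_command", "arguments": {
  "plan": [
    [[0,0,-0.08,0,0],[0,0,-0.16,0,0],[0,0,-0.22,0,0],[0,0,-0.25,0,0],[0,0,-0.25,0,0],[0,0,-0.25,0,0],[0,0,-0.25,0,0]]
  ]
}}

```text
time_s: 15.98
tool_pos: [620.2, -136.5, 60.1]
eef_rot: [[0.974, 0.228, 0.002], [0.228, -0.974, -0.001], [0.002, 0.001, -1.0]]
contact_force: [0.9, 0.2, -0.0]
gripper_width: 0.293
grasp_force: 29.8
```

Run:
```python
from h import *
s=arm.state(); print(s["time_s"],s["tool_pos"],s["contact_force"],s["gripper_width"],s["grasp_force"])
a=arm.camera("side")[100:220,180:330]
cv2.imwrite("pics/p7.png",cv2.resize(a,None,fx=4,fy=4,interpolation=cv2.INTER_CUBIC))
```

```text
15.9833 [ 620.17767462 -136.52760066   60.09462936] [ 0.85924535  0.17566221 -0.04080208] 0.29273952527595315 29.816872235387564
```

View pics/p7.png

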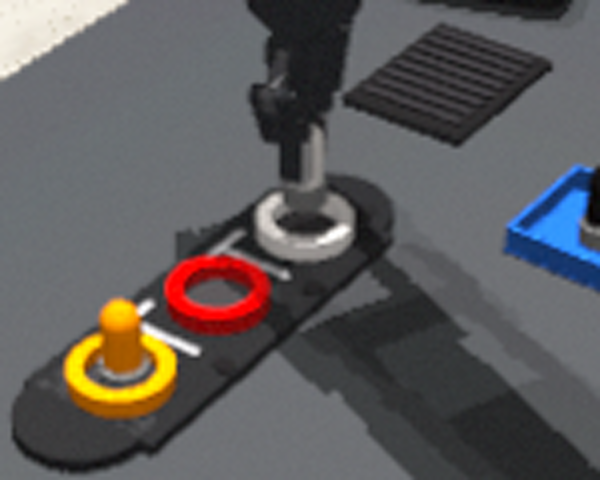

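The plug (304,200) is centred over the white well (305,222). Lowering and releasing.

Request:
{"name": "arm_command", "arguments": {
  "plan": [
    [[0,0,-0.03,0,0],[0,0,-0.055,0,0],[0,0,-0.07,0,0],[0,0,-0.077,0,0],[0,0,-0.077,0,0],[0,0,-0.077,0,0]]
  ]
}}

```text
time_s: 16.53
tool_pos: [619.2, -136.4, 35.9]
eef_rot: [[0.974, 0.228, -0.001], [0.228, -0.974, 0.001], [-0.001, -0.001, -1.0]]
contact_force: [-1.8, 1.3, 6.0]
gripper_width: 0.294
grasp_force: 30.5
```

Request:
{"name": "arm_command", "arguments": {
  "plan": [
    [[0,0,0,0,0.4],[0,0,0,0,0.6],[0,0,0,0,0.6],[0,0,0,0,0.6],[0,0,0.06,0,0.6],[0,0,0.15,0,0.6],[0,0,0.26,0,0.6],[0,0,0.35,0,0.6],[0,0,0.35,0,0.6]]
  ]
}}

```text
time_s: 17.28
tool_pos: [623.3, -138.2, 147.7]
eef_rot: [[0.974, 0.228, 0.011], [0.228, -0.974, -0.005], [0.01, 0.007, -1.0]]
contact_force: [1.0, -0.5, 0.6]
gripper_width: 0.598
grasp_force: 0.0
```

Request:
{"name": "arm_command", "arguments": {
  "plan": [
    [[-0.03,0.1,0,0,0.6],[-0.07,0.2,0,0,0.6],[-0.11,0.31,0,0,0.6],[-0.15,0.42,0,0,0.6],[-0.19,0.53,0,0,0.6],[-0.24,0.65,0,0,0.6],[-0.24,0.65,0,0,0.6],[-0.24,0.65,0,0,0.6]]
  ]
}}

```text
time_s: 17.95
tool_pos: [546.5, 60.0, 139.9]
eef_rot: [[0.973, 0.231, -0.001], [0.231, -0.973, -0.0], [-0.001, -0.0, -1.0]]
contact_force: [0.2, -0.3, -0.5]
gripper_width: 0.604
grasp_force: 0.0
```

Request:
{"name": "arm_command", "arguments": {
  "plan": [
    [[-0.05,0.1,0,0,0.6],[-0.1,0.2,0,0,0.6],[-0.15,0.31,0,0,0.6],[-0.2,0.42,0,0,0.6],[-0.25,0.53,-0.04,0,0.6],[-0.3,0.655,-0.07,0,0.6],[-0.3,0.655,-0.07,0,0.6],[-0.3,0.655,-0.07,0,0.6],[-0.3,0.655,-0.07,0,0.6]]
  ]
}}

```text
time_s: 18.7
tool_pos: [458.4, 254.0, 119.5]
eef_rot: [[0.974, 0.227, 0.001], [0.227, -0.974, -0.001], [0.001, 0.001, -1.0]]
contact_force: [-0.9, -0.8, 0.9]
gripper_width: 0.602
grasp_force: 0.0
```

Run:
```python
from h import *
s=arm.state(); print(s["time_s"],s["tool_pos"],s["contact_force"],s["gripper_width"],s["grasp_force"])
a=arm.camera("side")[110:300,110:330]
cv2.imwrite("pics/p8.png",cv2.resize(a,None,fx=3,fy=3,interpolation=cv2.INTER_CUBIC))
```

```text
18.7 [458.40335673 253.97817489 119.45125489] [-0.87279985 -0.79638588  0.87608468] 0.6020538320859047 0.0
```

View pics/p8.png

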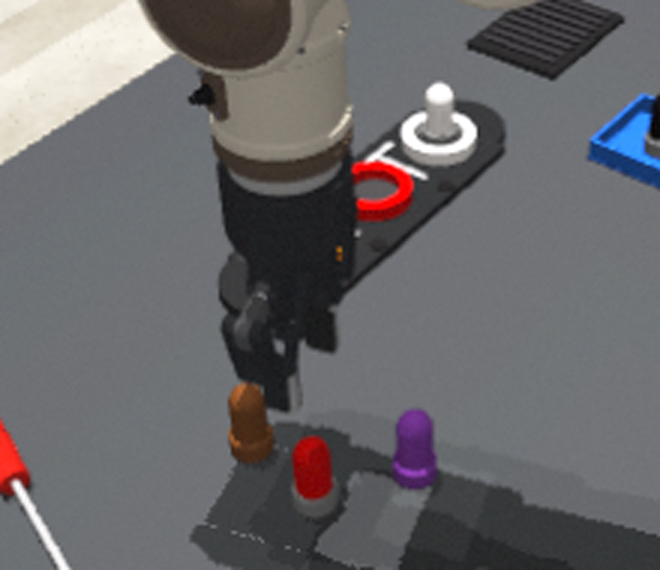

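The white bulb stands centred in its socket (438,115). The finger midpoint (300,375) lies on the red bulb's vertical (310,440), clear of brown (250,430) and purple (415,450). Gripping red.

Request:
{"name": "arm_command", "arguments": {
  "plan": [
    [[0,0,-0.1,0,0.6],[0,0,-0.2,0,0.6],[0,0,-0.27,0,0.6],[0,0,-0.3,0,0.6],[0,0,-0.323,0,0.6],[0,0,-0.323,0,0.6],[0,0,-0.323,0,0],[0,0,-0.323,0,0],[0,0,-0.323,0,0],[0,0,-0.323,0,0]]
  ],
  "force": 30
}}

```text
time_s: 19.58
tool_pos: [459.0, 255.3, 24.2]
eef_rot: [[0.974, 0.228, 0.004], [0.228, -0.974, 0.001], [0.004, 0.0, -1.0]]
contact_force: [-0.5, -0.8, 5.4]
gripper_width: 0.292
grasp_force: 30.0
```

Request:
{"name": "arm_command", "arguments": {
  "plan": [
    [[0,0,0,0,0],[0,0,0,0,0],[0,0,0,0,0],[0,0,0.05,0,0],[0,0,0.15,0,0],[0,0,0.26,0,0],[0,0,0.4,0,0],[0,0,0.4,0,0],[0,0,0.4,0,0]]
  ]
}}

```text
time_s: 20.33
tool_pos: [459.4, 255.7, 145.8]
eef_rot: [[0.974, 0.228, 0.007], [0.228, -0.974, 0.002], [0.007, -0.0, -1.0]]
contact_force: [-0.6, -0.4, -1.7]
gripper_width: 0.291
grasp_force: 29.7
```

Request:
{"name": "arm_command", "arguments": {
  "plan": [
    [[0.06,-0.11,0,0,0],[0.12,-0.22,0,0,0],[0.18,-0.33,0,0,0],[0.25,-0.45,0,0,0],[0.32,-0.57,0,0,0],[0.38,-0.69,0,0,0],[0.44,-0.8,0,0,0],[0.5,-0.89,0,0,0],[0.542,-0.968,0,0,0],[0.542,-0.968,0,0,0]]
  ]
}}

```text
time_s: 21.17
tool_pos: [620.7, -40.0, 140.5]
eef_rot: [[0.975, 0.224, -0.001], [0.224, -0.975, -0.001], [-0.002, 0.001, -1.0]]
contact_force: [-0.3, 0.6, -0.4]
gripper_width: 0.289
grasp_force: 29.9
```

Request:
{"name": "arm_command", "arguments": {
  "plan": [
    [[0,0,0,0,0],[0,0,-0.08,0,0],[0,0,-0.16,0,0],[0,0,-0.23,0,0],[0,0,-0.28,0,0],[0,0,-0.28,0,0],[0,0,-0.28,0,0],[0,0,-0.28,0,0]]
  ]
}}

```text
time_s: 21.83
tool_pos: [620.1, -34.8, 59.3]
eef_rot: [[0.974, 0.229, 0.001], [0.229, -0.974, -0.0], [0.001, 0.0, -1.0]]
contact_force: [0.0, 0.8, -0.1]
gripper_width: 0.29
grasp_force: 29.9
```

Run:
```python
from h import *
s=arm.state(); print(s["time_s"],s["tool_pos"],s["contact_force"],s["gripper_width"],s["grasp_force"])
a=arm.camera("side")[100:220,180:330]
cv2.imwrite("pics/p9.png",cv2.resize(a,None,fx=4,fy=4,interpolation=cv2.INTER_CUBIC))
```

```text
21.8333 [620.14085041 -34.78259232  59.2681744 ] [ 0.03872301  0.84493532 -0.08866762] 0.2901491312551646 29.85955198528245
```

View pics/p9.png

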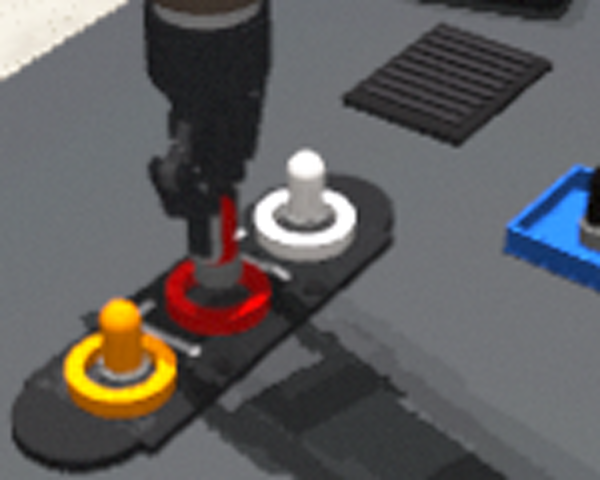

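The red plug (218,270) is centred over the red well (218,292), and the white and amber bulbs look well seated. Lowering and releasing.

Request:
{"name": "arm_command", "arguments": {
  "plan": [
    [[0,0,-0.03,0,0],[0,0,-0.055,0,0],[0,0,-0.07,0,0],[0,0,-0.077,0,0],[0,0,-0.077,0,0],[0,0,-0.077,0,0]]
  ]
}}

```text
time_s: 22.38
tool_pos: [619.9, -35.3, 36.2]
eef_rot: [[0.974, 0.228, -0.001], [0.228, -0.974, 0.0], [-0.001, -0.001, -1.0]]
contact_force: [-3.6, 1.3, 8.4]
gripper_width: 0.295
grasp_force: 30.8
```

Request:
{"name": "arm_command", "arguments": {
  "plan": [
    [[0,0,0,0,0.4],[0,0,0,0,0.55],[0,0,0,0,0.55],[0,0,0,0,0.55],[0,0,0.06,0,0.55],[0,0,0.15,0,0.55],[0,0,0.26,0,0.55],[0,0,0.4,0,0.55],[0,0,0.5,0,0.55],[0,0,0.5,0,0.55]]
  ]
}}

```text
time_s: 23.22
tool_pos: [624.4, -36.5, 194.2]
eef_rot: [[0.974, 0.228, 0.014], [0.228, -0.974, -0.004], [0.013, 0.007, -1.0]]
contact_force: [0.6, 0.5, 1.1]
gripper_width: 0.549
grasp_force: 0.0
```

Request:
{"name": "arm_command", "arguments": {
  "plan": [
    [[-0.1,0,0.1,0,0.55],[-0.2,0,0.2,0,0.55],[-0.3,0,0.2,0,0.55],[-0.3,0,0.2,0,0.55],[-0.3,0,0.2,0,0.55],[-0.3,0,0.2,0,0.55],[-0.3,0,0.2,0,0.55]]
  ]
}}

```text
time_s: 23.8
tool_pos: [530.6, -35.6, 244.9]
eef_rot: [[0.974, 0.228, -0.0], [0.228, -0.974, 0.0], [-0.0, -0.0, -1.0]]
contact_force: [0.3, -0.9, -0.6]
gripper_width: 0.55
grasp_force: 0.0
```

Run:
```python
from h import *
s=arm.state(); print(s["time_s"],s["tool_pos"],s["contact_force"],s["gripper_width"],s["grasp_force"])
a=arm.camera("side")[90:290,100:360]
cv2.imwrite("pics/p10.png",cv2.resize(a,None,fx=3,fy=3,interpolation=cv2.INTER_CUBIC))
```

```text
23.8 [530.56694381 -35.55577251 244.87596329] [ 0.34452947 -0.88329026 -0.55650889] 0.5495075452952312 0.0
```

View pics/p10.png

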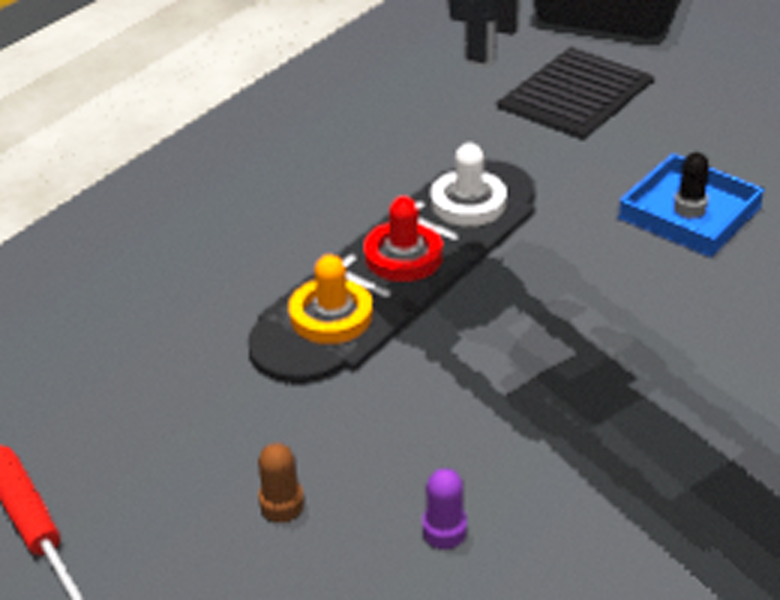

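The amber (330,285), red (403,225) and white (469,170) bulbs stand upright and centred in their own sockets. The blown bulb is in the tray (692,185) and the arm is clear, so I'm handing in.

```bash
python3 -c "
from rig import arm
print(arm.finish_job())"
```

```text
the job is handed in; nothing more can be done
None
```

The job is handed in, with no verdict returned: the last picture shows the blown bulb in the scrap tray and the red, amber and white bulbs upright in their own sockets, with the vent cover, screwdriver and look-alikes not touched.

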